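# Fit the grating disc on the nut grater's drive shaft

### The job

Fit the loose grating disc on the round nut-grater drive base: take it by its finger bar, feel for the drive shaft with its hub and turn it until the cross pin enters the groove, so that the disc sits fully home and level with its hub down on the base. Do it gently, with a light press and no forcing, let go of the disc, and leave the fluted pastry cutter and the butter where they are.

Things in the scene. Friction and masses are not known exactly. Their poses are not given: they have to be found in the camera images.
- disc: Loose steel grating disc, 110 mm across, 5 mm thick, toothed on top, about 0.3 kg, standing on its hub. Origin: centre of the hub's flat underside, z up. Hub 44 mm across, z = 0 to 24 mm; plate z = 24 to 29 mm; on top a black finger bar, 46 mm long along the disc's x, 12 mm thick along its y, z = 29 to 59 mm, centred. A half turn makes no difference.
- disc_bore (a point): Same point as the disc's origin: the mouth of the blind bore in the hub's underside, 19 to 19.5 mm across, 24 mm deep. A straight groove, 9 mm wide and 8 mm deep, runs right across the hub's underside through the bore, along the disc's x axis (parallel to the finger bar); in its lowest 8 mm the bore is a 19 mm square.
- drive_base: Fixed low round white drive base, 140 mm across, 40 mm high, flat on top; origin at the centre of its underside, z up; a black switch plate marks its front (-x side). An upright shaft with a cross pin stands on it. Home, the disc's origin is 40 mm above this origin. Disc and base must not press or wedge on each other with over 80 N, all contacts added up; a press of 5 to 12 N is plenty.
- base_top (a point): Centre of the base's flat top, axes as the base's. Near it stands a steel shaft, 16 mm thick, 22 mm high above the top, edge bevelled 1 mm. Its place is not measured: up to 6.5 mm in x and up to 6.5 mm in y from this point (base axes), where it is held stiffly. The hub stands 22 mm too high while it rests on the shaft's tip.
- base_front (a point): Front edge of the base's top, 66 mm from its centre along the base's -x. The shaft's foot carries a level cross pin, 6 mm square, 38 mm long, centred on the shaft, its top 6 mm above the base's top. Its direction is not measured: within 0.5 rad of the base's x axis, and a brake holds it. The hub stands 6 mm too high while it rests on the pin.
- cutter_ring_2: Loose fluted steel pastry cutter, 55 mm across, 30 mm high, a bystander; origin at the centre of its underside.
- butter: Loose wrapped stick of butter, 33 x 120 x 32 mm, lying flat, a bystander; origin at the centre of its underside.

How it is judged:
By the outcome, as a careful person would: the job done as asked, in the order asked, and still so for the second after the job is handed in, with the robot touching nothing.
It also fails if it takes over 72 s, if anything falls off the work surface, if the arm or the gripper's body presses on something with over 40 N, if the wrist force passes 120 N, or if a joint passes its speed limit or range.

### The arm

A 6-joint arm with a two-finger parallel gripper is mounted at the origin on a cart in front of the work surface, level with it; the furniture and walls round the work are solid. World frame = base frame: x ahead of the robot, y to its left, z up, the work surface at z = 0. Lengths are in m, angles in rad, forces in N, time in s.
With the tool pointing down it reaches from about 0.2 to 0.875 m from the base axis. Payload 3.4 kg.
Tool frame: the origin (TCP) lies midway between the tips of the shut fingers; the grasp point (between the pads) lies 19 mm behind it; y points along the fingers, z is the direction in which the jaws open and shut, and the axes are right-handed (so a half turn about y gives the same grasp; the last joint's range is limited). The gripper opens to 94 mm and grips with 3 to 60 N. Pads are 16 mm wide; open, the fingers measure 119 mm over their backs; the gripper's body (75 mm by 177 mm) begins 78 mm behind the grasp point.
Start: joints at [-1.374, 0.276, 1.505, -0, 1.361, -0.121], TCP at [0.18, -0.546, 0.205] pointing down, gripper open.
Joint ranges: [-2.89, 2.89], [-0.75, 2.08], [0.22, 2.7], [-1.18, 4.32], [0.11, 2.71], [-2.7, 2.7]. Speed limits (rad/s): [2.57, 2.57, 3.14, 3.14, 3.14, 3.14].

### API

Orientations are given as a 3x3 rotation matrix whose columns are the frame's x, y, z axes.
In Python, from station import r gives the robot as it stands. The module is installed in compiled form; this text tells all that it offers.
- The arm moves only by the tool move_arm, never from a script. Its argument "motion" is a list of rows, each an object with "delta_pos": the shift along the tool's x, y, z in m, a list of three; "spin": the turn about the tool's y in degrees. In form: [{"delta_pos": [dx, dy, dz], "spin": spin}, ...]. A call has 1 to 12 rows; each row is the pose to reach, as a shift and turn from the pose measured when the call began, along the tool's axes at that moment; what a row does not reach only later rows make up. A row lasts 1/10 s, in which the tool goes at most 50 mm and 8.59 degrees, less where a joint would pass 70% of its speed; a pose out of reach is approached as far as the arm can. A call with a gripper value outside its range is refused whole. "jaw" is the opening, from 0 (shut) to 1 (fully open), set as the call begins (left out, the last holds). The fingers move at their own pace and stop on an object; the grip force is fixed at half the most. Time passes only in rows, so rows that repeat a pose let the fingers close. It gives the time, the measured TCP pose, the force and the opening at its end, in the units of the state.
- r.observe(): the state, without advancing time (a new reading comes with each control period).
- r.capture(name): name is "side" or "top"; returns the picture (480x640x3 uint8, red, green, blue); there is no depth.
- r.camera_model(name): a dict with "fx", "fy", "cx", "cy" (pixels), "R" (3x3) and "t" (3): a world point X has camera coordinates R X + t. Camera axes: x right, y down, z forward; pixel columns grow to the right and rows downward; lengths in m; the calibration is good to about 2 mm. A picture is of the moment at which its call begins. camera_model takes no time and is no camera call.
- r.close_job(): hands the job in, once; it reports no verdict.
The state is a dict: "clock": time; "q": joint angles; "joint_velocities": joint speeds; "joint_torque": joint torques, N m; "tcp_pos": TCP position; "ee_rot": TCP orientation; "ft_force": force on the tool from outside, world axes, zero at the start; "moment": the same for the moment, N m; "gripper_width": finger opening in m.
Only numpy, scipy, OpenCV 4.12 (cv2) and the standard library are available. Lean on these libraries where they do the work, as an engineer would, in place of code of your own. Each camera call takes 0.05 s, during which the arm holds its last target.

## Working session

There is one attempt and no reset: what is moved stays moved. The work goes in short steps, Python scripts to look and compute and a tool call to move; the robot and the scene stay as the last step left them, time stands still between calls to the robot, and variables do not carry over. Pictures are saved under pics/ and viewed, and the job is handed in when it is done.

Besides the shell and the picture viewer there is one more tool, called as a command line: name --argument value ..., lists and objects as JSON in quotes. move_arm: Moves the arm, as the interface text tells. Its arguments: {"type":"object","properties":{"motion":{"type":"array","items":{"type":"object","properties":{"delta_pos":{"type":"array","items":{"type":"number"}},"spin":{"type":"number"}}}},"jaw":{"type":"number"}},"required":["motion"]}

```bash
mkdir -p pics; python3 - <<'E'
from station import r
import cv2
o=r.observe(); print(o)
for n in ("side","top"):
    im=r.capture(n); cv2.imwrite(f"pics/{n}0.png",im[:,:,::-1]); print(n,r.camera_model(n))
E
```

```text
{'clock': 0.0, 'q': array([-1.37399781e+00,  2.76617652e-01,  1.50610413e+00, -1.44811253e-05,
        1.36069150e+00, -1.21009819e-01]), 'joint_velocities': array([ 1.96170859e-03, -1.01171981e-03,  6.77284705e-04, -1.24891828e-04,
        2.44771188e-05, -3.47252542e-04]), 'joint_torque': array([-1.35273844e-03, -4.04583156e+01, -2.37227941e+01,  6.99424418e-02,
        3.42723692e-02, -1.18406947e-04]), 'tcp_pos': array([ 0.17955379, -0.54566123,  0.20460338]), 'ee_rot': array([[-9.49921652e-01, -3.69877379e-04,  3.12487949e-01],
       [-3.12488100e-01,  1.78271375e-03, -9.49920002e-01],
       [-2.05722643e-04, -9.99998343e-01, -1.80902067e-03]]), 'ft_force': array([ 0.45465751, -0.33843185,  0.332767  ]), 'moment': array([-0.01606012, -0.00868787,  0.04551105]), 'gripper_width': 0.09417849502985239}
side {'fx': 539.5484206342436, 'fy': 539.5484206342436, 'cx': 317.08700335798846, 'cy': 240.34747026974526, 'R': array([[ 0.91262978, -0.40872863, -0.00691335],
       [-0.27910463, -0.6106641 , -0.74107352],
       [ 0.29867623,  0.67825531, -0.6713883 ]]), 't': array([-0.53466281,  0.12816084,  0.80104187])}
top {'fx': 451.3579141486225, 'fy': 451.3579141486225, 'cx': 323.24622980527204, 'cy': 240.43260215164776, 'R': array([[-0.01430306, -0.99972054,  0.01882172],
       [-0.98916135,  0.01139592, -0.14638974],
       [ 0.14613434, -0.02071154, -0.98904792]]), 't': array([-0.10977281,  0.55198667,  0.83153143])}
```

View pics/side0.png

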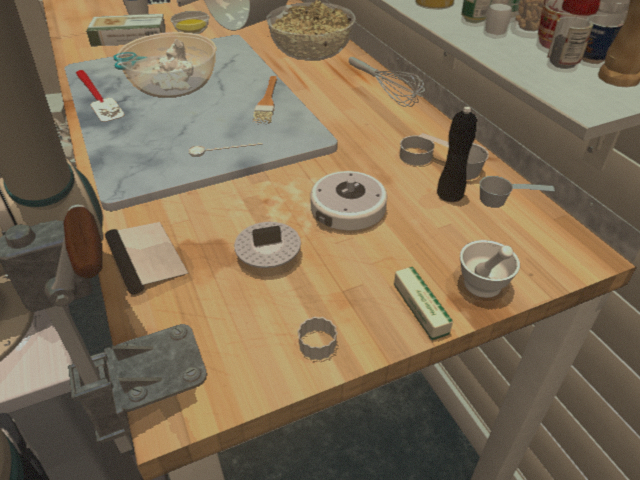

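View pics/top0.png

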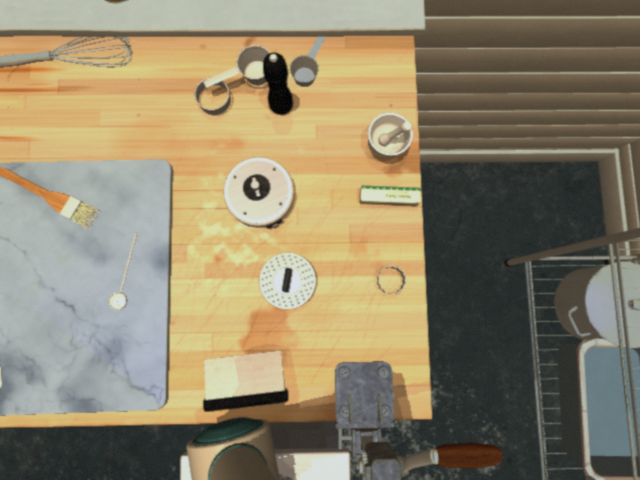

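```bash
python3 - <<'E'
import cv2,numpy as np
t=cv2.imread("pics/top0.png"); s=cv2.imread("pics/side0.png")
a=cv2.resize(t[140:320,210:330],None,fx=4,fy=4,interpolation=cv2.INTER_CUBIC)[:, :]
cv2.imwrite("pics/tz.png",cv2.resize(t[145:320,215:325],None,fx=3.4,fy=3.4,interpolation=cv2.INTER_CUBIC))
cv2.imwrite("pics/sz.png",cv2.resize(s[160:285,225:400],None,fx=4.5,fy=4.5,interpolation=cv2.INTER_CUBIC))
E
```

```text
(no output)
```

View pics/tz.png

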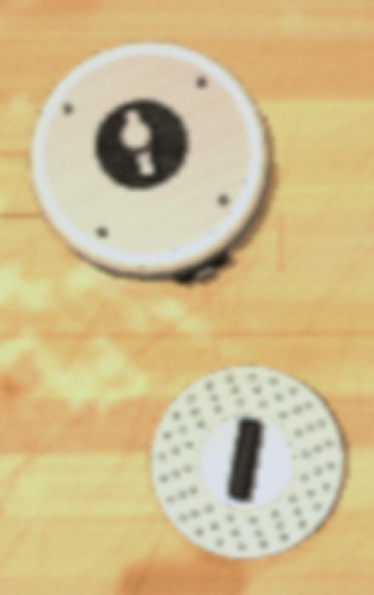

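View pics/sz.png

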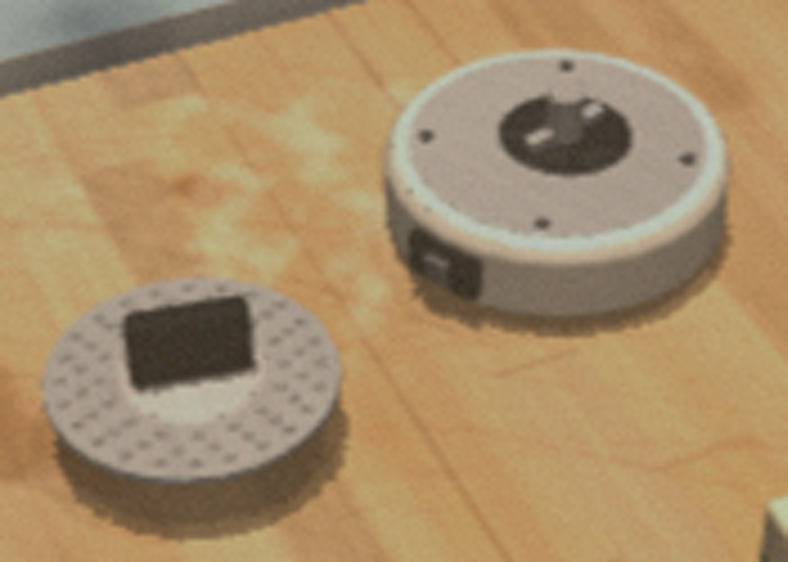

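```bash
python3 - <<'E'
import cv2,numpy as np
t=cv2.imread("pics/top0.png"); s=cv2.imread("pics/side0.png")
a=cv2.resize(t[167:207,237:279],None,fx=9,fy=9,interpolation=cv2.INTER_NEAREST)
b=cv2.resize(s[172:207,330:372],None,fx=9,fy=9,interpolation=cv2.INTER_NEAREST)
h=max(a.shape[0],b.shape[0]); c=np.zeros((h,a.shape[1]+b.shape[1]+10,3),np.uint8)
c[:a.shape[0],:a.shape[1]]=a; c[:b.shape[0],a.shape[1]+10:]=b
cv2.imwrite("pics/pin.png",c)
E
```

```text
(no output)
```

View pics/pin.png

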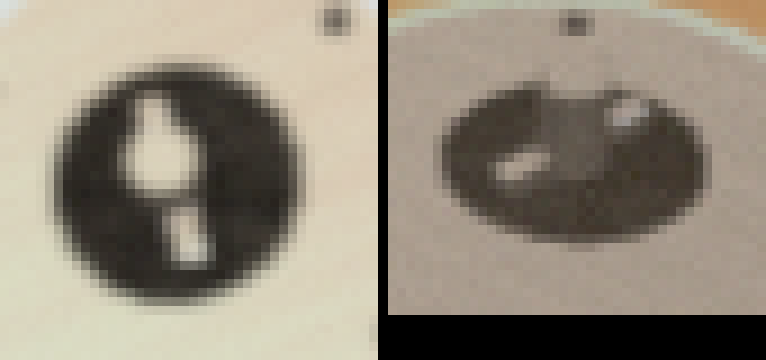

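```bash
cat > h.py <<'E'
import cv2,numpy as np,json
from station import r
def ray(n,u,v):
    m=r.camera_model(n);R=np.array(m["R"]);t=np.array(m["t"])
    d=R.T@np.array([(u-m["cx"])/m["fx"],(v-m["cy"])/m["fy"],1]); return -R.T@t,d
def pt(n,u,v,z):
    c,d=ray(n,u,v); return c+d*(z-c[2])/d[2]
def tri(a,b):
    (c1,d1),(c2,d2)=ray("top",*a),ray("side",*b)
    s=np.linalg.lstsq(np.c_[d1,-d2],c2-c1,rcond=None)[0]
    p,q=c1+s[0]*d1,c2+s[1]*d2
    return (p+q)/2,np.linalg.norm(p-q)
def contour_pts(mask,n,z):
    cs,_=cv2.findContours(mask,cv2.RETR_EXTERNAL,cv2.CHAIN_APPROX_NONE)
    c=max(cs,key=cv2.contourArea)[:,0,:]
    return c,np.array([pt(n,u,v,z)[:2] for u,v in c])
E
python3 - <<'E'
from h import *
np.set_printoptions(precision=4,suppress=True)
t=cv2.imread("pics/top0.png"); s=cv2.imread("pics/side0.png")
f=lambda x,y:(237+x/9-.5,167+y/9-.5); g=lambda x,y:(330+(x-388)/9-.5,172+y/9-.5)
print("tip",pt("top",*f(160,158),.062))
for nm,a,b in (("far",f(150,90),g(648,105)),("near",f(190,265),g(497,165))):
    print(nm,pt("top",*a,.046),pt("side",*b,.046),tri(a,b))
print("hole",pt("top",*f(178,183),.040), pt("side",*g((440+706)/2,(82+242)/2),.04))
# dark masks
for n,im,box in (("top",t,(235,165,285,210)),("side",s,(335,175,375,205)),("top",t,(270,255,305,300)),("side",s,(248,222,285,250))):
    x0,y0,x1,y1=box; m=np.zeros(im.shape[:2],np.uint8)
    m[y0:y1,x0:x1]=(im[y0:y1,x0:x1].max(2)<95)*255
    cs,_=cv2.findContours(m,0,1); c=max(cs,key=cv2.contourArea)
    print(n,box,cv2.contourArea(c),cv2.boundingRect(c),cv2.minAreaRect(c),cv2.fitEllipse(c))
# plates outlines: non-wood low saturation
for n,im,box,z in (("top",t,(215,145,305,240),.04),("top",t,(250,245,325,315),.029),("side",s,(232,218,305,280),.029)):
    x0,y0,x1,y1=box; hsv=cv2.cvtColor(im,cv2.COLOR_BGR2HSV)
    m=np.zeros(im.shape[:2],np.uint8); m[y0:y1,x0:x1]=(hsv[y0:y1,x0:x1,1]<75)*255
    m=cv2.morphologyEx(m,cv2.MORPH_OPEN,np.ones((3,3)))
    c,P=contour_pts(m,n,z); e=cv2.fitEllipse(c)
    print(n,e, "ctr",pt(n,*e[0],z)); 
    (cx,cy),rad=cv2.minEnclosingCircle((P*1000).astype(np.float32)); print("  circ",cx,cy,rad)
E
```

```text
tip [0.6584 0.0143 0.062 ]
far [0.6781 0.0188 0.046 ] [0.6757 0.0158 0.046 ] (array([0.6784, 0.0194, 0.043 ]), np.float64(0.0012850294284261156))
near [0.6389 0.0098 0.046 ] [0.6391 0.0104 0.046 ] (array([0.6388, 0.0098, 0.0465]), np.float64(7.457326386068929e-05))
hole [0.6589 0.0133 0.04  ] [0.6571 0.012  0.04  ]
top (235, 165, 285, 210) 476.0 (244, 175, 26, 25) ((256.5, 187.0), (24.0, 25.0), 90.0) ((256.1660461425781, 187.0074005126953), (24.00391387939453, 25.33002471923828), 65.83039093017578)
side (335, 175, 375, 205) 317.0 (336, 182, 29, 17) ((350.0, 190.0), (16.0, 28.0), 90.0) ((349.8639221191406, 190.0606231689453), (14.85173225402832, 28.83297348022461), 95.18324279785156)
top (270, 255, 305, 300) 106.5 (283, 268, 9, 24) ((286.6486511230469, 279.60809326171875), (5.753964424133301, 23.015859603881836), 9.462322235107422) ((286.681640625, 279.7663879394531), (5.592634677886963, 27.87989616394043), 9.486673355102539)
side (248, 222, 285, 250) 415.0 (253, 226, 28, 21) ((266.6081237792969, 235.64866638183594), (16.933094024658203, 27.619029998779297), 80.53767395019531) ((266.4579772949219, 235.58934020996094), (17.991018295288086, 31.767452239990234), 79.35770416259766)
top ((258.0971374511719, 192.3324737548828), (68.84632873535156, 71.24182891845703), 19.305259704589844) ctr [0.6477 0.0097 0.04  ]
  circ 644.3381958007812 14.501781463623047 76.96102905273438
top ((287.0660095214844, 280.442138671875), (55.81393814086914, 56.51061248779297), 70.62113189697266) ctr [ 0.475 -0.046  0.029]
  circ 475.27520751953125 -46.115577697753906 55.29386901855469
side ((267.1168518066406, 244.37814331054688), (45.19764709472656, 65.58434295654297), 85.03304290771484) ctr [ 0.4726 -0.0522  0.029 ]
  circ 473.694580078125 -49.956722259521484 56.140045166015625
```

```bash
cat >> h.py <<'E'
def goto(p,yaw_deg):
    """print tool-axes delta to reach tcp p with jaw axis (tool z) at yaw"""
    o=r.observe(); R=np.array(o["ee_rot"]); d=R.T@(np.array(p)-o["tcp_pos"])
    y=np.degrees(np.arctan2(R[1,2],R[0,2])); s=-((yaw_deg-y+180)%360-180)
    print("now",np.round(o["tcp_pos"],4),"yaw %.2f"%y,"f",np.round(o["ft_force"],1),"w %.4f"%o["gripper_width"],"t %.2f"%o["clock"])
    print("delta mm",np.round(d*1000,1),"spin %.2f"%s)
E
python3 - <<'E'
from h import *
np.set_printoptions(precision=4,suppress=True)
print("handle",tri((470,457),(83,240)),"post",tri((380,455),(60,290)))
t=cv2.imread("pics/top0.png")
m=np.zeros(t.shape[:2],np.uint8); m[255:300,270:305]=(t[255:300,270:305].max(2)<110)*255
c=max(cv2.findContours(m,0,1)[0],key=cv2.contourArea)
(cx,cy),wh,a=cv2.minAreaRect(c); B=cv2.boxPoints(((cx,cy),wh,a)); print(B)
P=np.array([pt("top",u,v,.059)[:2] for u,v in B]); print(P,P.mean(0))
M=cv2.moments(m,True); print("centroid", pt("top",M['m10']/M['m00'],M['m01']/M['m00'],.059),pt("top",M['m10']/M['m00'],M['m01']/M['m00'],.044))
e=[P[i]-P[i-1] for i in range(4)]
for v in e: print(np.linalg.norm(v),np.degrees(np.arctan2(v[1],v[0])))
# side view bar top corners from sz.png: (123,312),(245,297) far-top; 
print("butter",pt("top",390,196,.032),"cutter",pt("top",391,280,.03))
print("bar side topcorners",pt("side",225+123/4.5,160+312/4.5,.059),pt("side",225+245/4.5,160+297/4.5,.059))
goto((0.475,-0.046,0.15),-99.5)
E
```

```text
handle (array([ 0.2388, -0.2878,  0.3205]), np.float64(0.0016291519286080697)) post (array([ 0.1939, -0.1946,  0.186 ]), np.float64(0.013508311831505415))
[[281.7297 290.6216]
 [285.5676 267.5946]
 [291.8919 268.6487]
 [288.0541 291.6757]]
[[ 0.4544 -0.0379]
 [ 0.4973 -0.0451]
 [ 0.4951 -0.0569]
 [ 0.4523 -0.0496]] [ 0.4748 -0.0474]
centroid [ 0.4749 -0.0473  0.059 ] [ 0.4758 -0.0464  0.044 ]
0.011941442883491653 79.81304592822335
0.04347403561505805 -9.566743407313743
0.012032620243836145 -100.20315266981167
0.04346974255334897 170.31313537688757
butter [ 0.6398 -0.2513  0.032 ] cutter [ 0.4731 -0.2476  0.03  ]
bar side topcorners [ 0.4539 -0.0401  0.059 ] [ 0.4967 -0.0506  0.059 ]
now [ 0.1796 -0.5457  0.2047] yaw -71.79 f [ 0.7 -0.7  0.1] w 0.0938 t 0.10
delta mm [-436.8   55.4 -382.3] spin 27.71
```

move_arm --motion '[{"delta_pos":[0,-0.05,0],"spin":0},{"delta_pos":[0,-0.1,0],"spin":0},{"delta_pos":[0,-0.1,0],"spin":0}]'

```text
clock: 0.4
tcp_pos: [0.1803, -0.549, 0.3115]
ee_rot: [[-0.95, 0.002, 0.313], [-0.313, -0.011, -0.95], [0.001, -1.0, 0.011]]
ft_force: [0.4, -0.2, 0.5]
gripper_width: 0.094
```

move_arm --motion '[{"delta_pos":[-0.045,0,0.01],"spin":0},{"delta_pos":[-0.09,0,0.02],"spin":0},{"delta_pos":[-0.135,0,0.03],"spin":0},{"delta_pos":[-0.18,0,0.04],"spin":0},{"delta_pos":[-0.225,0,0.05],"spin":0},{"delta_pos":[-0.275,0,0.06],"spin":0},{"delta_pos":[-0.275,0,0.06],"spin":0},{"delta_pos":[-0.275,0,0.06],"spin":0}]'

```text
clock: 1.2
tcp_pos: [0.461, -0.5194, 0.3099]
ee_rot: [[-0.949, 0.0, 0.315], [-0.315, -0.009, -0.949], [0.003, -1.0, 0.009]]
ft_force: [0.2, 0.3, -0.7]
gripper_width: 0.0944
```

```bash
python3 - <<'E'
from h import *
goto((0.475,-0.047,0.18),-99.6)
E
```

```text
now [ 0.461  -0.5194  0.3099] yaw -71.66 f [ 0.2  0.3 -0.7] w 0.0944 t 1.20
delta mm [-162.3  125.7 -445.1] spin 27.94
```

move_arm --motion '[{"delta_pos":[-0.016,0.0,-0.044],"spin":3},{"delta_pos":[-0.033,0.015,-0.089],"spin":6},{"delta_pos":[-0.049,0.03,-0.134],"spin":9},{"delta_pos":[-0.065,0.045,-0.178],"spin":12},{"delta_pos":[-0.081,0.06,-0.223],"spin":15},{"delta_pos":[-0.097,0.075,-0.267],"spin":18},{"delta_pos":[-0.114,0.09,-0.312],"spin":21},{"delta_pos":[-0.13,0.105,-0.356],"spin":24},{"delta_pos":[-0.146,0.12,-0.4],"spin":26},{"delta_pos":[-0.162,0.126,-0.445],"spin":28},{"delta_pos":[-0.162,0.126,-0.445],"spin":28},{"delta_pos":[-0.162,0.126,-0.445],"spin":28}]' --jaw 0.6

```text
clock: 2.4
tcp_pos: [0.4738, -0.0475, 0.1799]
ee_rot: [[-0.986, -0.0, -0.166], [0.166, -0.01, -0.986], [-0.002, -1.0, 0.01]]
ft_force: [0.9, -0.6, 0.2]
gripper_width: 0.0563
```

```bash
python3 - <<'E'
from h import *
goto((0.475,-0.047,0.033),-99.6)
im=r.capture("side"); cv2.imwrite("pics/s1.png",im[:,:,::-1])
print(r.observe()["ee_rot"])
E
```

```text
now [ 0.4738 -0.0475  0.1799] yaw -99.57 f [ 0.9 -0.6  0.2] w 0.0563 t 2.40
delta mm [ -0.8 146.9  -2.2] spin 0.03
[[-9.85767468e-01  6.74184698e-04 -1.68113192e-01]
 [ 1.68096975e-01 -1.05038022e-02 -9.85714501e-01]
 [-2.43038134e-03 -9.99944606e-01  1.02409780e-02]]
```

View pics/s1.png

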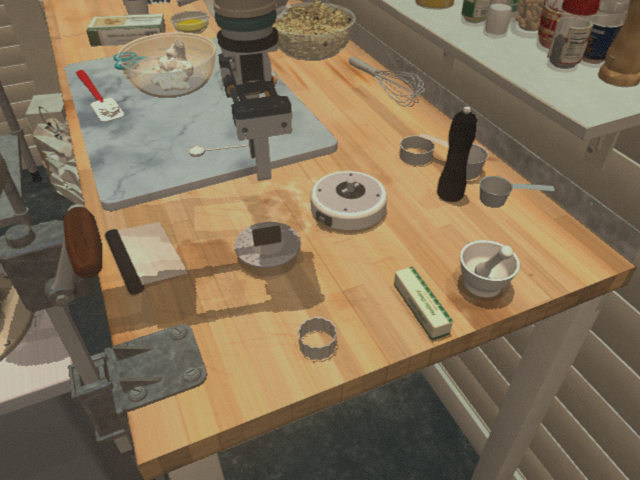

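move_arm --motion '[{"delta_pos":[-0.001,0.04,-0.002],"spin":0},{"delta_pos":[-0.001,0.08,-0.002],"spin":0},{"delta_pos":[-0.001,0.11,-0.002],"spin":0},{"delta_pos":[-0.001,0.13,-0.002],"spin":0},{"delta_pos":[-0.001,0.14,-0.002],"spin":0},{"delta_pos":[-0.001,0.145,-0.002],"spin":0},{"delta_pos":[-0.001,0.146,-0.002],"spin":0},{"delta_pos":[-0.001,0.146,-0.002],"spin":0}]'

```text
clock: 3.25
tcp_pos: [0.4766, -0.0489, 0.0349]
ee_rot: [[-0.986, 0.002, -0.169], [0.169, -0.011, -0.986], [-0.004, -1.0, 0.01]]
ft_force: [0.5, -0.5, 0.6]
gripper_width: 0.0564
```

```bash
python3 - <<'E'
from h import *
goto((0.475,-0.047,0.033),-99.6)
im=r.capture("side"); cv2.imwrite("pics/s2.png",cv2.resize(im[150:330,170:410,::-1],None,fx=3,fy=3))
im=r.capture("top"); cv2.imwrite("pics/t2.png",cv2.resize(im[180:320,200:340,::-1],None,fx=4,fy=4))
E
```

```text
now [ 0.4766 -0.0489  0.0349] yaw -99.71 f [ 0.5 -0.5  0.6] w 0.0564 t 3.25
delta mm [ 1.9  1.9 -1.6] spin -0.11
```

View pics/s2.png

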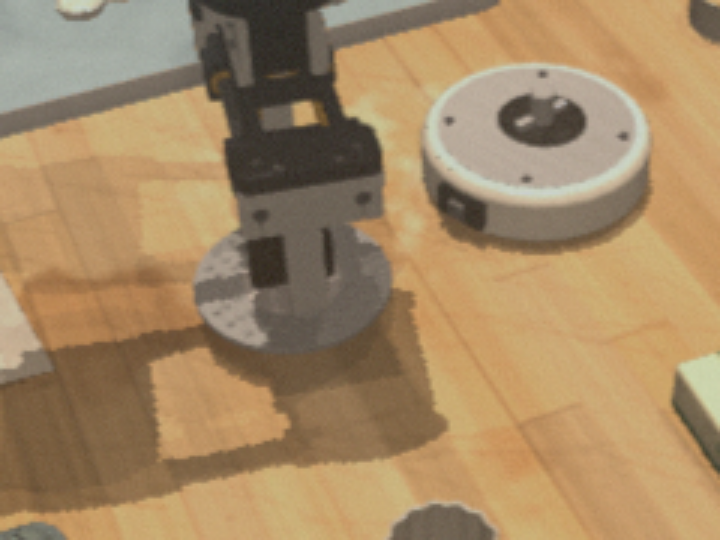

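View pics/t2.png

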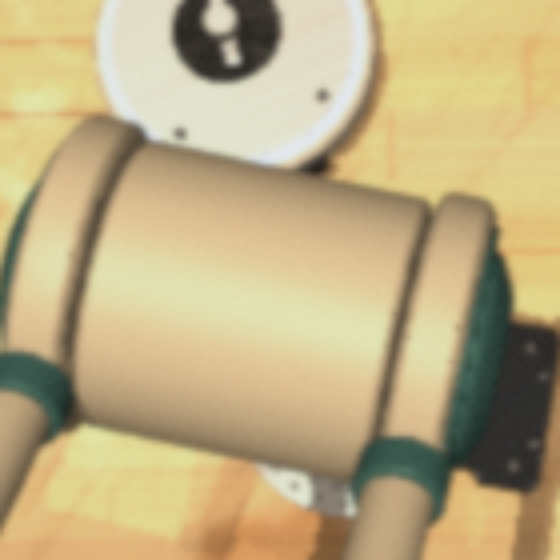

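move_arm --motion '[{"delta_pos":[0.0015,0.002,-0.0015],"spin":0},{"delta_pos":[0.0015,0.002,-0.0015],"spin":0},{"delta_pos":[0.0015,0.002,-0.0015],"spin":0}]'

```text
clock: 3.65
tcp_pos: [0.4755, -0.0466, 0.0332]
ee_rot: [[-0.986, 0.003, -0.168], [0.168, -0.011, -0.986], [-0.005, -1.0, 0.01]]
ft_force: [0.7, 0.7, 0.5]
gripper_width: 0.0562
```

move_arm --motion '[{"delta_pos":[0,0,0],"spin":0},{"delta_pos":[0,0,0],"spin":0},{"delta_pos":[0,0,0],"spin":0},{"delta_pos":[0,0,0],"spin":0},{"delta_pos":[0,0,0],"spin":0},{"delta_pos":[0,0,0],"spin":0},{"delta_pos":[0,0,0],"spin":0},{"delta_pos":[0,0,0],"spin":0}]' --jaw 0.0

```text
clock: 4.45
tcp_pos: [0.4755, -0.0463, 0.0333]
ee_rot: [[-0.986, 0.003, -0.168], [0.168, -0.011, -0.986], [-0.005, -1.0, 0.01]]
ft_force: [-0.1, 2.1, 0.5]
gripper_width: 0.0118
```

```bash
python3 - <<'E'
from h import *
goto((0.475,-0.047,0.15),-99.6)
o=r.observe();print(o["ft_force"],o["moment"],o["q"])
E
```

```text
now [ 0.4755 -0.0463  0.0333] yaw -99.68 f [-0.1  2.1  0.5] w 0.0118 t 4.45
delta mm [  -0.2 -116.7    1.9] spin -0.08
[-0.13311955  2.12648586  0.49162477] [ 0.60764187 -0.03566051  0.00208802] [-0.23501892  0.29845142  1.96381541 -0.01230609  0.87365055  1.5125479 ]
```

move_arm --motion '[{"delta_pos":[0,-0.01,0],"spin":0},{"delta_pos":[0,-0.03,0],"spin":0},{"delta_pos":[0,-0.06,0],"spin":0},{"delta_pos":[0,-0.09,0],"spin":0},{"delta_pos":[0,-0.11,0],"spin":0},{"delta_pos":[0,-0.12,0],"spin":0},{"delta_pos":[0,-0.12,0],"spin":0},{"delta_pos":[0,-0.12,0],"spin":0}]'

```text
clock: 5.25
tcp_pos: [0.4743, -0.045, 0.1525]
ee_rot: [[-0.986, 0.002, -0.168], [0.168, -0.01, -0.986], [-0.003, -1.0, 0.01]]
ft_force: [-0.4, -0.0, -3.1]
gripper_width: 0.0121
```

```bash
python3 - <<'E'
from h import *
im=r.capture("side"); cv2.imwrite("pics/s3.png",cv2.resize(im[90:330,170:410,::-1],None,fx=2.4,fy=2.4))
goto((0.658,0.014,0.15),-99.6+21.5)
print(r.observe()["moment"])
E
```

```text
now [ 0.474  -0.0449  0.1521] yaw -99.68 f [-0.9  0.3 -2.8] w 0.0120 t 5.30
delta mm [-171.5    1.6  -89. ] spin -21.58
[0.06349341 0.02919234 0.03093715]
```

View pics/s3.png

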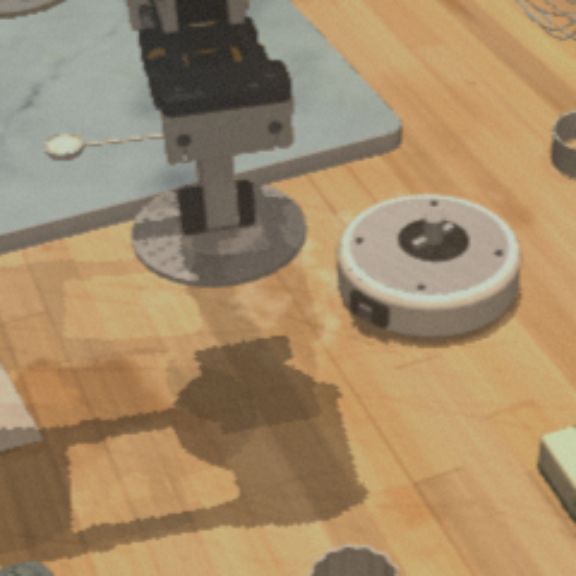

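move_arm --motion '[{"delta_pos":[-0.025,0,-0.013],"spin":-3},{"delta_pos":[-0.06,0,-0.031],"spin":-8},{"delta_pos":[-0.1,0,-0.052],"spin":-13},{"delta_pos":[-0.135,0,-0.07],"spin":-18},{"delta_pos":[-0.16,0,-0.083],"spin":-21},{"delta_pos":[-0.172,0.002,-0.089],"spin":-21.7},{"delta_pos":[-0.172,0.002,-0.089],"spin":-21.7},{"delta_pos":[-0.172,0.002,-0.089],"spin":-21.7}]'

```text
clock: 6.1
tcp_pos: [0.6565, 0.0136, 0.1482]
ee_rot: [[-0.978, -0.004, 0.208], [-0.207, -0.01, -0.978], [0.006, -1.0, 0.009]]
ft_force: [-0.4, -0.0, -4.3]
gripper_width: 0.0124
```

```bash
python3 - <<'E'
from h import *
goto((0.6584,0.0143,0.107),-78)
print(r.observe()["moment"])
E
```

```text
now [0.6565 0.0136 0.1482] yaw -78.02 f [-0.4 -0.  -4.3] w 0.0124 t 6.10
delta mm [-2.3 41.2 -0.7] spin -0.02
[-0.03023372  0.04302787 -0.04463979]
```

move_arm --motion '[{"delta_pos":[-0.002,0.015,-0.0007],"spin":0},{"delta_pos":[-0.002,0.03,-0.0007],"spin":0},{"delta_pos":[-0.002,0.04,-0.0007],"spin":0},{"delta_pos":[-0.002,0.042,-0.0007],"spin":0},{"delta_pos":[-0.002,0.042,-0.0007],"spin":0},{"delta_pos":[-0.002,0.042,-0.0007],"spin":0}]'

```text
clock: 6.7
tcp_pos: [0.6584, 0.0141, 0.1069]
ee_rot: [[-0.978, -0.002, 0.207], [-0.207, -0.01, -0.978], [0.005, -1.0, 0.01]]
ft_force: [0.9, -0.3, -1.9]
gripper_width: 0.0116
```

```bash
python3 - <<'E'
from h import *
goto((0.6584,0.0143,0.097),-78)
for n in ("side","top"):
    im=r.capture(n); cv2.imwrite(f"pics/{n}4.png",im[:,:,::-1])
a=cv2.imread("pics/side4.png")[120:260,270:430]; cv2.imwrite("pics/s4.png",cv2.resize(a,None,fx=4,fy=4))
E
```

```text
now [0.6584 0.0141 0.1069] yaw -78.03 f [ 0.9 -0.3 -1.9] w 0.0116 t 6.70
delta mm [-0.1  9.9 -0.3] spin -0.03
```

View pics/s4.png

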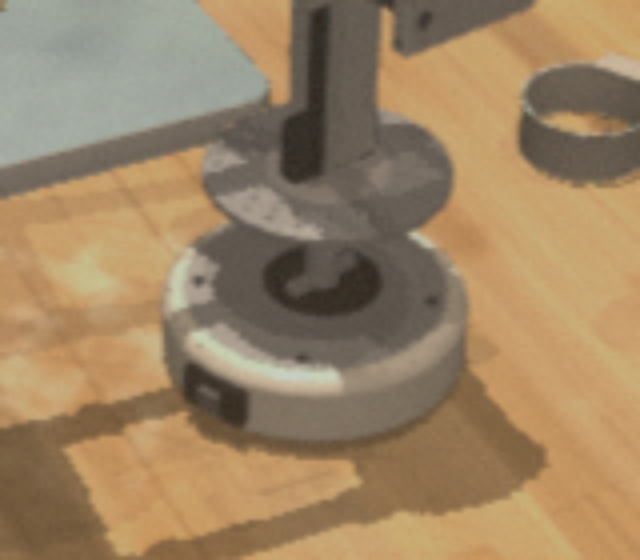

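move_arm --motion '[{"delta_pos":[0,0.003,-0.0003],"spin":0},{"delta_pos":[0,0.006,-0.0003],"spin":0},{"delta_pos":[0,0.009,-0.0003],"spin":0},{"delta_pos":[0,0.011,-0.0003],"spin":0},{"delta_pos":[0,0.0125,-0.0003],"spin":0},{"delta_pos":[0,0.0125,-0.0003],"spin":0}]'

```text
clock: 7.4
tcp_pos: [0.6584, 0.0144, 0.0942]
ee_rot: [[-0.978, -0.003, 0.207], [-0.207, -0.01, -0.978], [0.005, -1.0, 0.01]]
ft_force: [0.7, 0.4, -3.4]
gripper_width: 0.0119
```

move_arm --motion '[{"delta_pos":[0,0.0015,0],"spin":0},{"delta_pos":[0,0.003,0],"spin":0},{"delta_pos":[0,0.003,0],"spin":0}]'

```text
clock: 7.7
tcp_pos: [0.6582, 0.0143, 0.0909]
ee_rot: [[-0.978, -0.003, 0.207], [-0.207, -0.01, -0.978], [0.005, -1.0, 0.009]]
ft_force: [1.1, 0.0, -3.6]
gripper_width: 0.0114
```

move_arm --motion '[{"delta_pos":[0,0.002,0],"spin":0},{"delta_pos":[0,0.004,0],"spin":0},{"delta_pos":[0,0.006,0],"spin":0},{"delta_pos":[0,0.008,0],"spin":0},{"delta_pos":[0,0.009,0],"spin":0},{"delta_pos":[0,0.009,0],"spin":0}]'

```text
clock: 8.3
tcp_pos: [0.658, 0.0143, 0.0817]
ee_rot: [[-0.978, -0.004, 0.207], [-0.207, -0.01, -0.978], [0.006, -1.0, 0.009]]
ft_force: [-1.0, 0.4, -2.0]
gripper_width: 0.0118
```

Hub is over the shaft freely. Next down to the pin level, gently.

move_arm --motion '[{"delta_pos":[0,0.001,0],"spin":0},{"delta_pos":[0,0.002,0],"spin":0},{"delta_pos":[0,0.003,0],"spin":0},{"delta_pos":[0,0.004,0],"spin":0},{"delta_pos":[0,0.004,0],"spin":0}]'

```text
clock: 8.8
tcp_pos: [0.6583, 0.0142, 0.0788]
ee_rot: [[-0.978, -0.003, 0.207], [-0.207, -0.01, -0.978], [0.005, -1.0, 0.01]]
ft_force: [-0.8, 0.1, 4.1]
gripper_width: 0.0117
```

move_arm --motion '[{"delta_pos":[0,0.0012,0],"spin":1},{"delta_pos":[0,0.0012,0],"spin":2},{"delta_pos":[0,0.0012,0],"spin":3},{"delta_pos":[0,0.0012,0],"spin":4},{"delta_pos":[0,0.0012,0],"spin":5}]'

```text
clock: 9.3
tcp_pos: [0.6579, 0.015, 0.0787]
ee_rot: [[-0.993, -0.003, 0.12], [-0.12, -0.009, -0.993], [0.004, -1.0, 0.009]]
ft_force: [-2.9, 1.1, 6.5]
gripper_width: 0.0116
```

move_arm --motion '[{"delta_pos":[0,0.001,-0.0005],"spin":-2},{"delta_pos":[0,0.001,-0.0005],"spin":-4},{"delta_pos":[0,0.001,-0.0005],"spin":-6},{"delta_pos":[0,0.001,-0.0005],"spin":-7.5},{"delta_pos":[0,0.001,-0.0005],"spin":-9},{"delta_pos":[0,0.001,-0.0005],"spin":-9}]'

```text
clock: 9.9
tcp_pos: [0.6571, 0.0161, 0.0766]
ee_rot: [[-0.962, -0.004, 0.274], [-0.274, -0.008, -0.962], [0.006, -1.0, 0.006]]
ft_force: [-0.4, -0.5, -2.3]
gripper_width: 0.012
```

move_arm --motion '[{"delta_pos":[0,0.001,0],"spin":0},{"delta_pos":[0,0.002,0],"spin":0},{"delta_pos":[0,0.003,0],"spin":0},{"delta_pos":[0,0.004,0],"spin":0},{"delta_pos":[0,0.004,0],"spin":0}]'

```text
clock: 10.4
tcp_pos: [0.6569, 0.0163, 0.0734]
ee_rot: [[-0.962, -0.004, 0.274], [-0.274, -0.008, -0.962], [0.006, -1.0, 0.006]]
ft_force: [-2.0, -0.0, 3.0]
gripper_width: 0.0116
```

```bash
python3 - <<'E'
from h import *
goto((0.6569,0.0163,0.0733),-74.1)
print(r.observe()["moment"])
im=r.capture("side")[...,::-1]; cv2.imwrite("pics/side5.png",im); cv2.imwrite("pics/s5.png",cv2.resize(im[120:260,270:430],None,fx=4,fy=4))
E
```

```text
now [0.6569 0.0163 0.0734] yaw -74.10 f [-2. -0.  3.] w 0.0116 t 10.40
delta mm [-0.   0.1 -0. ] spin -0.00
[ 0.16445469  0.3422459  -0.05606913]
```

View pics/s5.png

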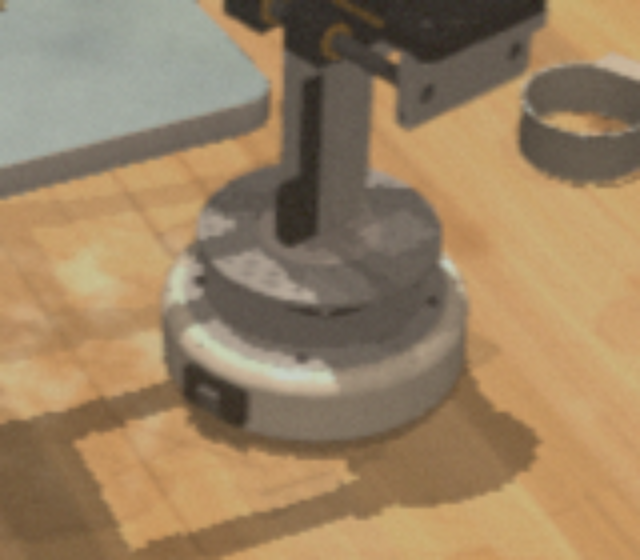

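move_arm --motion '[{"delta_pos":[0,0,0],"spin":0},{"delta_pos":[0,0,0],"spin":0},{"delta_pos":[0,0,0],"spin":0},{"delta_pos":[0,0,0],"spin":0},{"delta_pos":[0,0,0],"spin":0}]' --jaw 0.5

```text
clock: 10.95
tcp_pos: [0.6569, 0.0163, 0.0732]
ee_rot: [[-0.962, -0.005, 0.274], [-0.274, -0.008, -0.962], [0.006, -1.0, 0.006]]
ft_force: [0.8, -0.2, -0.0]
gripper_width: 0.046
```

move_arm --motion '[{"delta_pos":[0,-0.01,0],"spin":0},{"delta_pos":[0,-0.03,0],"spin":0},{"delta_pos":[0,-0.06,0],"spin":0},{"delta_pos":[0,-0.09,0],"spin":0},{"delta_pos":[0,-0.12,0],"spin":0},{"delta_pos":[0,-0.15,0],"spin":0},{"delta_pos":[0,-0.15,0],"spin":0}]'

```text
clock: 11.65
tcp_pos: [0.6603, 0.0172, 0.2291]
ee_rot: [[-0.962, 0.006, 0.274], [-0.274, -0.008, -0.962], [-0.004, -1.0, 0.01]]
ft_force: [1.1, -0.1, 0.2]
gripper_width: 0.0471
```

move_arm --motion '[{"delta_pos":[0.04,-0.01,0],"spin":0},{"delta_pos":[0.08,-0.02,0],"spin":0},{"delta_pos":[0.12,-0.03,0],"spin":0},{"delta_pos":[0.16,-0.04,0],"spin":0},{"delta_pos":[0.2,-0.05,0],"spin":0},{"delta_pos":[0.24,-0.06,0],"spin":0},{"delta_pos":[0.28,-0.06,0],"spin":0},{"delta_pos":[0.28,-0.06,0],"spin":0}]'

```text
clock: 12.45
tcp_pos: [0.3861, -0.0591, 0.2881]
ee_rot: [[-0.962, 0.004, 0.272], [-0.272, -0.009, -0.962], [-0.001, -1.0, 0.01]]
ft_force: [0.6, -0.6, 0.5]
gripper_width: 0.047
```

```bash
python3 - <<'E'
from h import *
np.set_printoptions(precision=4,suppress=True)
for n in ("side","top"):
    im=r.capture(n)[...,::-1]; cv2.imwrite(f"pics/{n}6.png",im)
s=cv2.imread("pics/side6.png")
cv2.imwrite("pics/s6.png",cv2.resize(s[140:350,270:480],None,fx=2.8,fy=2.8))
goto((0.6569,0.0163,0.0733),-74.1)
E
```

```text
now [ 0.3903 -0.059   0.288 ] yaw -74.17 f [-0.5 -0.1 -0.5] w 0.0468 t 12.55
delta mm [-276.1  216.    -1.8] spin -0.07
```

View pics/s6.png

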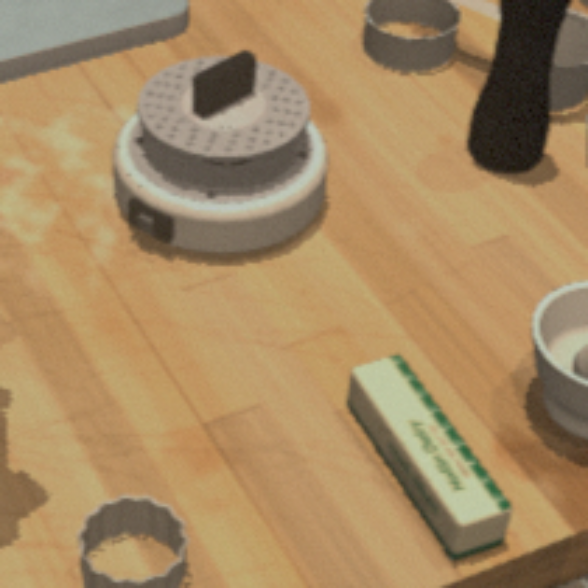

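View pics/top6.png

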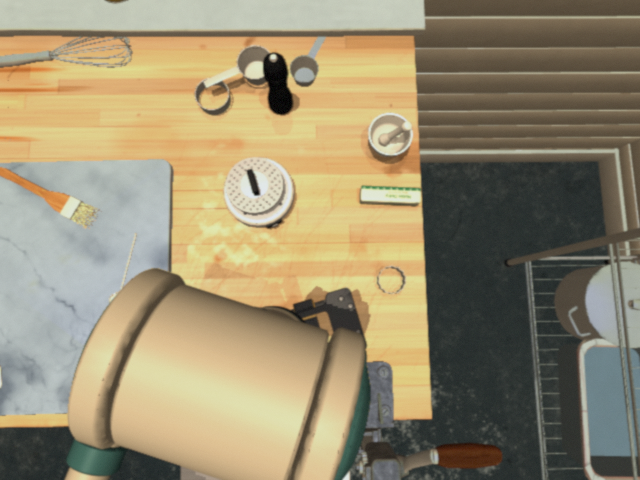

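```bash
python3 - <<'E'
from h import *
np.set_printoptions(precision=4,suppress=True)
for k,box,z in (("0",(270,255,305,300),.059),("6",(240,160,270,205),.099)):
    t=cv2.imread(f"pics/top{k}.png"); x0,y0,x1,y1=box
    m=np.zeros(t.shape[:2],np.uint8); m[y0:y1,x0:x1]=(t[y0:y1,x0:x1].max(2)<100)*255
    c=max(cv2.findContours(m,0,1)[0],key=cv2.contourArea); B=cv2.boxPoints(cv2.minAreaRect(c))
    P=np.array([pt("top",u,v,z)[:2] for u,v in B]); e=[P[1]-P[0],P[2]-P[1]]
    print(k,P.mean(0),[(np.linalg.norm(v),np.degrees(np.arctan2(v[1],v[0]))) for v in e]); print(P)
    s=cv2.imread(f"pics/side{k}.png"); x0,y0,x1,y1=(245,220,290,255) if k=="0" else (330,150,370,190)
    cv2.imwrite(f"pics/bar{k}.png",cv2.resize(s[y0:y1,x0:x1],None,fx=12,fy=12,interpolation=cv2.INTER_NEAREST))
a=cv2.imread("pics/top0.png").astype(int);b=cv2.imread("pics/top6.png").astype(int)
for nm,(x0,y0,x1,y1) in dict(butter=(350,178,425,212),cutter=(370,260,412,300)).items():
    print(nm,np.abs(a-b)[y0:y1,x0:x1].mean(),np.abs(a-b)[y0:y1,x0:x1].max())
E
```

```text
0 [ 0.4746 -0.0472] [(np.float64(0.04316542728962491), np.float64(-9.569793337757996)), (np.float64(0.011106405309615439), np.float64(-100.20276000563332))]
[[ 0.4543 -0.0382]
 [ 0.4969 -0.0454]
 [ 0.4949 -0.0563]
 [ 0.4524 -0.049 ]]
6 [0.6521 0.0118] [(np.float64(0.010581081381284593), np.float64(-73.88024051221127)), (np.float64(0.048987861942438995), np.float64(-164.18887447441742))]
[[0.6741 0.0235]
 [0.6771 0.0134]
 [0.63   0.    ]
 [0.6271 0.0101]]
butter 7.009934640522876 14
cutter 7.279563492063492 15
```

View pics/bar6.png

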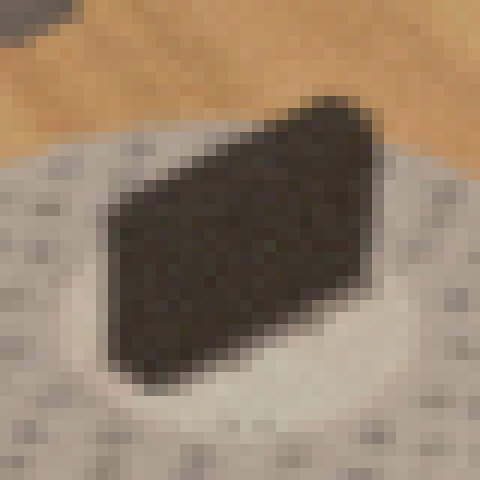

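View pics/bar0.png

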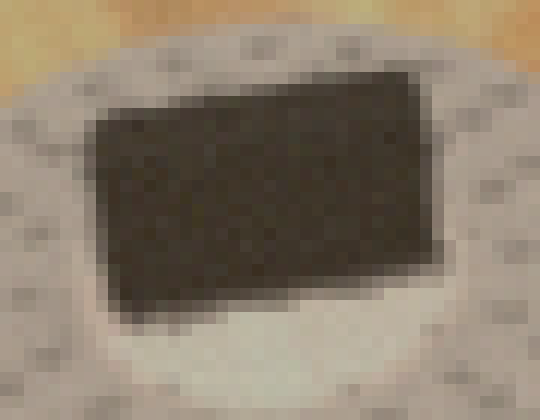

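```bash
python3 - <<'E'
from h import *
t=cv2.imread("pics/top6.png"); s=cv2.imread("pics/side6.png")
a=cv2.resize(t[150:235,215:305],None,fx=6,fy=6,interpolation=cv2.INTER_CUBIC)
b=cv2.resize(s[150:240,305:395],None,fx=6.5,fy=6.5,interpolation=cv2.INTER_CUBIC)
cv2.imwrite("pics/t7.png",a); cv2.imwrite("pics/s7.png",b)
E
```

```text
(no output)
```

View pics/t7.png

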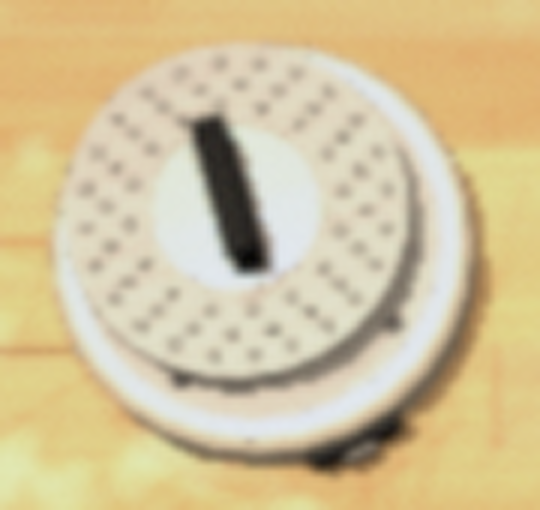

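View pics/s7.png

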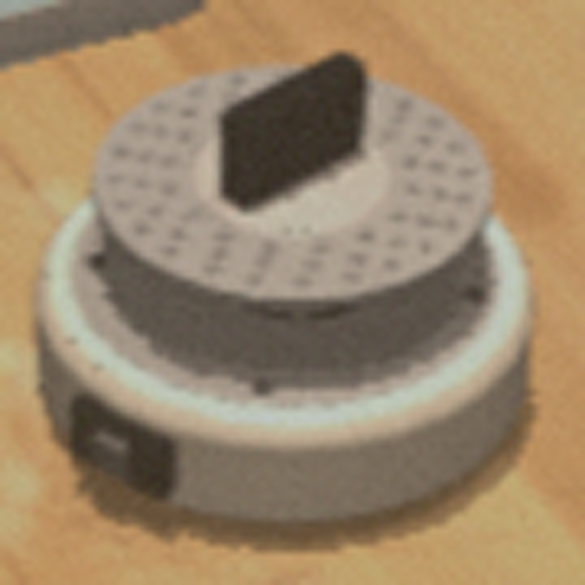

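```bash
python3 - <<'E'
from h import *
np.set_printoptions(precision=4,suppress=True)
a,b=(253.5,184.3),(349.4,177.5)
print(tri(a,b),pt("top",*a,.069),pt("side",*b,.069))
# same manual approach, start picture: tz.png (3.4x, 215,145), sz.png(4.5x,225,160)
a,b=(215+248/3.4-.5,145+461/3.4-.5),(225+191/4.5-.5,160+377/4.5-.5)
print(tri(a,b),pt("top",*a,.029),pt("side",*b,.029))
# extents level check: plate diameters along image axes
L=[pt("top",215+x/6-.5,150+y/6-.5,.069) for x,y in ((60,210),(408,210),(234,42),(234,375))]
print(np.linalg.norm(L[0]-L[1]),np.linalg.norm(L[2]-L[3]))
L=[pt("side",305+x/6.5-.5,150+y/6.5-.5,.069) for x,y in ((93,182),(492,182),(292,62),(292,300))]
print(np.linalg.norm(L[0]-L[1]),np.linalg.norm(L[2]-L[3]))
E
```

```text
(array([0.6569, 0.0156, 0.0644]), np.float64(0.0006291104162879875)) [0.656  0.0149 0.069 ] [0.6536 0.0099 0.069 ]
(array([ 0.4751, -0.0464,  0.0258]), np.float64(0.0015582137804937804)) [ 0.4756 -0.0468  0.029 ] [ 0.4733 -0.0496  0.029 ]
0.11004607725927901 0.10878506434074736
0.10876679670495577 0.11130624908361748
```

```bash
python3 - <<'E'
from station import r
print(r.close_job(), r.observe()["clock"])
E
```

```text
the job is handed in; nothing more can be done
the job is handed in; nothing more can be done
```

The grating disc is on the drive base, released and fully home as far as I could measure. The job was handed in at about 12.6 s on the robot's clock. I took the disc by its finger bar and lowered the hub over the shaft. It then rested on the cross pin with about 7 N until I turned it and the pin dropped into the groove.

**What I read during the move**
- **Seating height:** the TCP stopped at z = 0.0734 m, against 0.0733 m expected for home, with a light press of about 6 N. The highest upward wrist reading, while turning on the pin, was 6.5 N, about 10 N of press with the disc's weight added.
- **Turning:** my first turn went the wrong way. The disc dropped in when I turned back, at about 16°. I had estimated 13° from the top view and 8° from the side view.

**Camera checks after letting go**
- **Disc position and level:** the plate centre came out at (0.657, 0.016), close to where the TCP let go. Its outline measured 109–111 mm across in each direction, so it looks level.
- **Height by two views:** this read 0.064 m instead of 0.069 m. The same method read 3 mm low on the disc's starting position. The rise of 38.6 mm fits home at 40 mm, and resting on the pin would give 46 mm.
- **One disagreement:** the bar's far end in the top view put the disc centre about 3 mm off in x. I put this down to blur at the bar's edges and camera calibration, because the plate outline agreed with the arm.
- **Bystanders:** the pastry cutter and butter show no change between the first and last top pictures beyond noise.

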